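Set the marking depth and strike the punch

TASK

Swing the depth lever of the marking fixture round until its nose points straight at the pointer clip on the arc. Then take the mallet and, with its head (never with the gripper itself), drive the sprung punch fully down to mark the test block. Finally set the mallet down without dropping it, its head back on the cork mat, with the lever still at the pointer and the blue bin and the loose steel disc left where they are.

Things in the scene. Friction and masses are not known exactly. Their poses are not given: they have to be found in the camera images.
- fixture: grey bench fixture that does not move, base plate 210 x 150 x 20 mm, column on its +x side (far side, up to 103 mm high) and a head over a clamped steel test block. Origin: underside, straight below the common vertical axis of lever and punch. A dark steel arc (radius 117 to 167 mm, top 101 mm above the table) curves round its -x side; the spokes and marks on it have no meaning for the job
- depth_lever (a joint): angle of the depth lever about the vertical axis (rad, -1.2 to 1.2): 0 when it points along the fixture's -x axis, growing anticlockwise seen from above. It is stiff (about 2 N at the knob) and stays where it is left. It is in line when it has the same direction from the axis as the pointer
- lever_hinge (a point): on the vertical axis of the lever, 108 mm above the table, in the middle of the lever; axes as the fixture
- lever_knob (a point): centre of the upright black knob of the lever, 100 mm from the axis, 141 mm above the table. The knob is a cylinder 20 mm across, from 122 to 160 mm height; the lever's flat steel arm below it is 14 mm wide with its top 114 mm above the table. The point turns with the lever: its -x axis points outwards from the hinge along the lever
- lever_nose (a point): tip of the lever's pointed steel nose, 119.5 mm from the axis, 110 mm above the table; its -x axis points outwards along the lever
- pointer_tip (a point): tip of the fixed steel pointer clip (14 mm wide, 34 mm long, 16 mm high block with a point and a small screw) on the arc, 128 mm from the lever axis, 110 mm above the table; its +x axis points inwards at the lever axis
- punch: sprung punch on the lever axis: round dark steel cap (32 mm across, 14 mm thick) on a steel shaft with a spring. Origin: centre of the flat top of the cap, 200 mm above the table when up and 188 mm when fully down (12 mm travel); fully down takes about 13 N, and the spring brings it back up
- mallet: mallet of 0.35 to 0.55 kg: black cylindrical head 54 mm across and 80 mm long standing on one flat face, wooden handle 22 x 22 mm square in section. Origin: centre of the lower face, z along the head; the handle runs along the mallet's -x, its centre line 40 mm above the origin, from 27 to 192 mm from the head's axis
- mallet_head (a point): centre of the mallet head, 40 mm from either face, axes as the mallet
- mat: cork mat fixed on the bench, 260 (x) x 160 (y) x 4 mm; origin: centre of its underside
- bin: blue open parts bin 90 x 120 x 60 mm with steel bits, bystander; origin: centre of its underside
- disc: loose steel reference disc 60 mm across, 16 mm high, bystander; origin: centre of its underside
Things that resemble listed ones, but are neither listed nor needed, are in the scene too. What is shaped like the mallet but orange is not meant.

How it is judged (in metres and radians):
On the way, in this order (a step that is already met when the one before it is completed fails the run):
1. the lever's nose is in line with the pointer (within 0.07 rad) and stays there (angle between the x axis of lever_nose and the x axis of pointer_tip, either way round below 0.07 rad), for 0.4 s.
2. with the lever in line, the mallet drives the punch down by 10 mm or more of its 12 (angle between the x axis of lever_nose and the x axis of pointer_tip, either way round below 0.07 rad and height (world z) of punch below 0.19 m and contact force between mallet and punch above 2 N).
At the end, for the whole second after the job is handed in: the lever is within 0.07 rad of the pointer, the punch is back up (within 3 mm), and the mallet rests still on the cork mat with the centre of its head over the mat (standing or lying), released (angle between the x axis of lever_nose and the x axis of pointer_tip, either way round below 0.07 rad and height (world z) of punch above 0.197 m and x of mallet_head in the frame of mat between -0.13 and 0.13 m and y of mallet_head in the frame of mat between -0.08 and 0.08 m and height (world z) of mallet_head below 0.06 m and contact force between mallet and mat above 0.5 N and linear speed of mallet below 0.03 m/s); the robot touches nothing.
It fails at once if a bystander (bin, disc) is shifted by more than 20 mm (distance of any of bin, disc from where it was at the start of the episode above 0.02 m).
It fails at once if the gripper or arm presses the punch itself (contact force between any of the fingers, the arm and punch above 1 N).
It fails at once if the punch is driven while the lever is off the pointer (by more than 0.09 rad) (height (world z) of punch below 0.194 m and angle between the x axis of lever_nose and the x axis of pointer_tip, either way round above 0.09 rad).
It fails at once if the mallet is dropped or thrown (contact force between each of the arm, the fingers and mallet below 0.05 N and height (world z) of mallet_head above 0.075 m and linear speed of mallet above 0.4 m/s).
It also fails if it takes over 72 s, if anything falls off the work surface, if the arm or the gripper's body presses on something with over 40 N, if the wrist force passes 120 N, or if a joint passes its speed limit or range.

ROBOT

A 6-joint arm with a two-finger parallel gripper is mounted at the origin on the work surface. World frame = base frame: x ahead of the robot, y to its left, z up, the work surface at z = 0. Lengths are in m, angles in degrees, forces in N, time in s.
With the tool pointing down it reaches from about 0.325 to 0.85 m from the base axis. Payload 15.5 kg.
Tool frame: the origin (TCP) lies at the very end of the fingers, on their centre line; the grasp point (between the pads) lies arm.grip_depth behind it (arm.grip_depth is the distance from the TCP to the grasp point, in m); z points along the fingers, y is the line along which they close (so a half turn about z gives the same grasp; the last joint's range is limited). The gripper opens to 91 mm and grips with 3 to 60 N. Pads are 32 mm wide; open, the fingers measure 118 mm over their backs; the gripper's body (76 mm by 178 mm) begins 60 mm behind the grasp point.
Start: joints at [-75.315, 28.281, 77.091, -0, 74.628, -5.472], TCP at [0.215, -0.587, 0.214] pointing down, gripper open.
Joint ranges: [-166.48, 166.48], [-47.26, 123.95], [12.59, 153.08], [-70.14, 250.14], [6.76, 159.57], [-176.63, 176.63]. Speed limits (degrees/s): [108.29, 108.29, 147.25, 172.46, 172.46, 172.46].

INTERFACE

Orientations are given as a 3x3 rotation matrix whose columns are the frame's x, y, z axes.
In Python, from rig import arm gives the robot as it stands. Calls block until the motion is done:
- arm.move_to(position, orientation): joint-space move of the TCP to a pose.
- arm.move_l(position, orientation=None, feed=0.15): straight line of the TCP; orientation=None keeps the orientation; feed is the mean speed in m/s.
- arm.move_joints(angles): joint-space move.
- arm.grip(opening): finger opening in m; the grip force is fixed at half the most; returns when the fingers have stopped.
- arm.sleep(seconds).
- arm.solve_ik(position, orientation): joint angles nearest the present ones, or None.
- arm.snapshot(name): name is "scene" or "top" or "wrist"; returns the picture (480x640x3 uint8, red, green, blue); there is no depth.
- arm.get_calibration(name): a dict with "intrinsics" (3x3 intrinsics, pixels), "k1" (the pictures are not rectified: a ray, as slopes to the right and down, at radius r is drawn at 1 + k1 r^2 times it, then the intrinsics apply), "cam_to_world" (4x4, takes a point from camera to world coordinates). Camera axes: x right, y down, z forward; pixel columns grow to the right and rows downward; lengths in m; the calibration is good to about 2 mm. A picture is of the moment at which its call begins: read the wrist's pose just before it. get_calibration takes no time and is no camera call; for the wrist camera it gives the pose at the moment of the call.
A pose or a line that the arm cannot do raises arm.Unreachable and nothing moves.
- arm.sign_off(): hands the job in; it is judged then, once.
Readings, each from a call of its own:
- arm.current_t(): time.
- arm.current_joint_positions(): joint angles.
- arm.current_dq(): joint speeds.
- arm.current_tau(): joint torques, N m.
- arm.current_ee_pos(): TCP position.
- arm.current_tool_rot(): TCP orientation.
- arm.current_force(): force on the tool from outside, world axes, zero at the start.
- arm.current_torque(): the same for the moment, N m.
- arm.current_width(): finger opening in m.
- arm.current_grasp_force(): force on a finger pad.
Only numpy, scipy, OpenCV 4.12 (cv2) and the standard library are available. Lean on these libraries where they do the work, as an engineer would, in place of code of your own. Each camera call takes 0.05 s, during which the arm holds its last target. There are 200 camera calls.

## Working session

There is one attempt and no reset: what is moved stays moved. The work goes in short steps, each a Python script; the robot and the scene stay as the last script left them, time stands still between calls to the robot, and variables do not carry over. Pictures are saved under pics/ and viewed, at most 10 in all, crops included, and the job is handed in when it is done.

```bash
mkdir -p pics; ls; python3 - <<'E'
from rig import arm
import cv2,numpy as np
for n in ("scene","top"):
    im=arm.snapshot(n); cv2.imwrite(f"pics/{n}0.png",im[:,:,::-1])
    c=arm.get_calibration(n); print(n,c)
print(arm.grip_depth,arm.current_t(),arm.current_tool_rot())
E
```

```text
pics
scene {'intrinsics': array([[516.46472713,   0.        , 319.31034303],
       [  0.        , 516.46472713, 240.52380577],
       [  0.        ,   0.        ,   1.        ]]), 'k1': -0.11766650495126472, 'cam_to_world': array([[ 0.78021873,  0.40833554, -0.47383628,  0.99817219],
       [ 0.6254584 , -0.4998715 ,  0.5991079 , -0.59837838],
       [ 0.00777979, -0.76380009, -0.645406  ,  0.74501583],
       [ 0.        ,  0.        ,  0.        ,  1.        ]])}
top {'intrinsics': array([[473.33327286,   0.        , 316.05725473],
       [  0.        , 473.33327286, 241.06576193],
       [  0.        ,   0.        ,   1.        ]]), 'k1': -0.11125911903342767, 'cam_to_world': array([[-0.022862  , -0.99820071,  0.05543172,  0.49256836],
       [-0.99970012,  0.02233927, -0.01003159, -0.04966964],
       [ 0.00877523, -0.05564444, -0.99841209,  1.11127168],
       [ 0.        ,  0.        ,  0.        ,  1.        ]])}
0.0188 0.1 [[ 9.38751586e-01  3.44594525e-01 -2.72036724e-04]
 [ 3.44594619e-01 -9.38751038e-01  1.01833556e-03]
 [ 9.55381022e-05 -1.04970652e-03 -9.99999444e-01]]
```

View pics/top0.png

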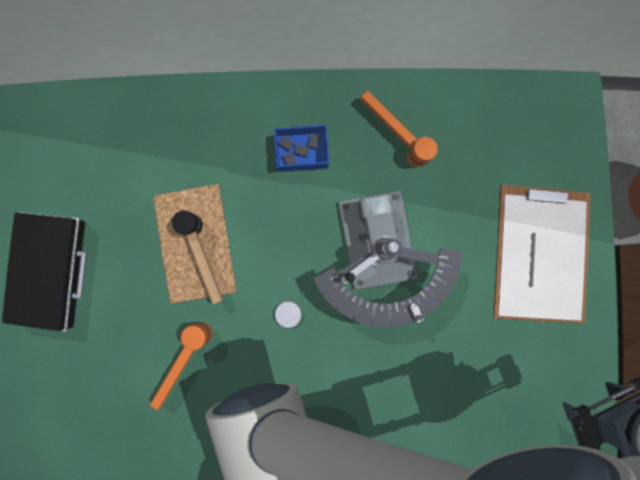

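View pics/scene0.png

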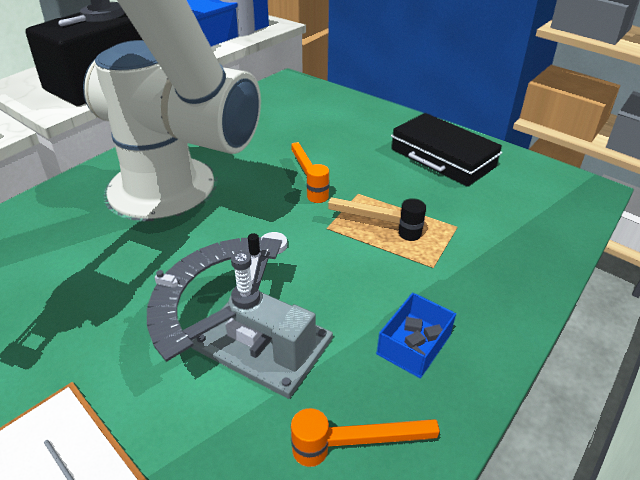

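Top view: the black mallet head is at (186,223), with its handle running to (215,300) on the mat. The punch cap is at (387,247), the lever knob near (347,279), the clip near (417,312), the bin at (301,148) and the disc at (288,314).

Candidates:
- **Mallet:** black (186,223); orange (424,150) and (195,336) are rejected by colour.
- **Pointer:** the block with the screw at (417,312), against the printed spokes and marks along the arc and the grey bar at (435,256).
- **Lever:** the arm with the black knob at (347,279), against the grey bar at (435,256).

Next is a close crop to check these choices.

```bash
python3 - <<'E'
import cv2
a=cv2.imread("pics/top0.png")[190:335,310:470]; b=cv2.imread("pics/scene0.png")[220:365,140:300]
cv2.imwrite("pics/crop0.png",cv2.resize(cv2.hconcat([a]),None,fx=4,fy=4,interpolation=cv2.INTER_CUBIC))
cv2.imwrite("pics/crop1.png",cv2.resize(b,None,fx=4,fy=4,interpolation=cv2.INTER_CUBIC))
E
```

```text
(no output)
```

View pics/crop0.png

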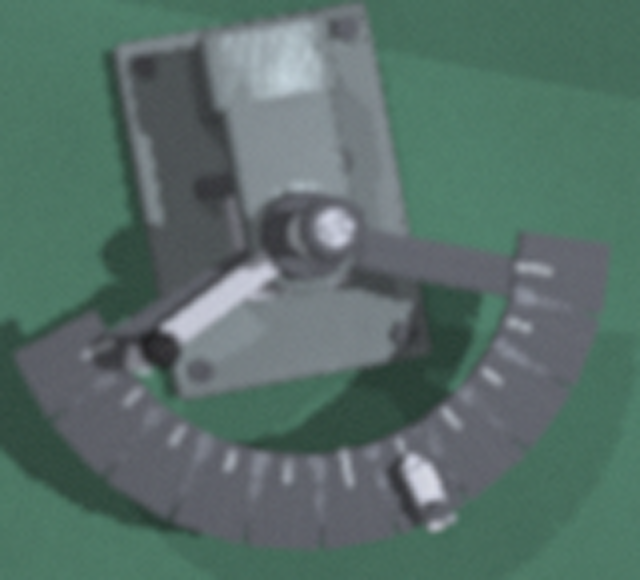

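View pics/crop1.png

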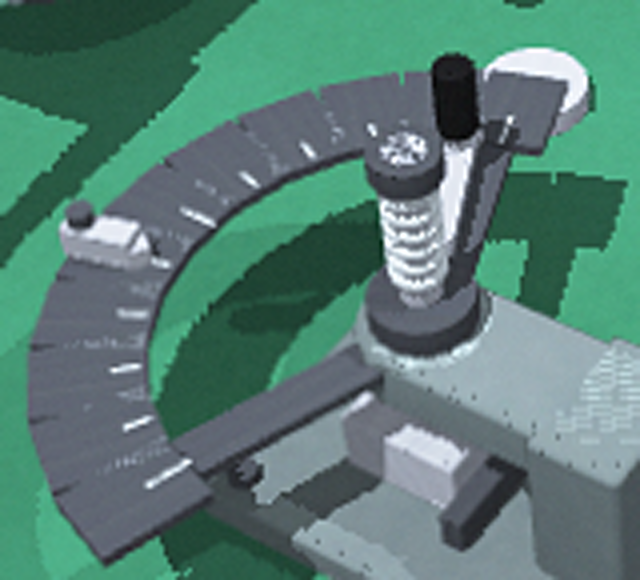

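Crops confirm the parts. The clip with the screw has its tip at top (412,304), scene (177,282). The knob top is at top (349,276), scene (253,236). The cap top is at top (393,247), scene (241,257). The bar on the right is only a strut. Now I'll turn these into positions.

```bash
cat > h.py <<'E'
from rig import arm
import numpy as np, cv2
def ray(c,px):
    K=c["intrinsics"]; D=np.array([c["k1"],0,0,0.])
    n=cv2.undistortPoints(np.array([[px]],float),K,D)[0,0]
    T=c["cam_to_world"]; return T[:3,3],T[:3,:3]@np.array([*n,1.])
def plane(c,px,z):
    o,d=ray(c,px); return o+d*(z-o[2])/d[2]
def tri(rs):
    A=sum(np.eye(3)-np.outer(d,d)/(d@d) for o,d in rs)
    return np.linalg.solve(A,sum((np.eye(3)-np.outer(d,d)/(d@d))@o for o,d in rs))
def down(yaw):  # tool pointing down, closing (y) axis at yaw (deg) in world
    y=np.array([np.cos(np.radians(yaw)),np.sin(np.radians(yaw)),0]);z=np.array([0,0,-1.])
    return np.column_stack([np.cross(y,z),y,z])
E
python3 - <<'E'
from h import *
ct,cs=arm.get_calibration("top"),arm.get_calibration("scene")
for n,a,b,z in [("cap",(393.3,247),(240.8,257.5),.2),("knobtop",(349.3,276.3),(253.3,236.3),.16),("clip tip",(412,304),(177.5,282.5),.110),("screw",(419,320),(160,274),.12)]:
    print(n,plane(ct,a,z).round(4),plane(cs,b,z).round(4),tri([ray(ct,a),ray(cs,b)]).round(4))
im=cv2.imread("pics/top0.png"); hsv=cv2.cvtColor(im,cv2.COLOR_BGR2HSV)
def big(m,box):
    x0,y0,x1,y1=box; k=np.zeros_like(m); k[y0:y1,x0:x1]=m[y0:y1,x0:x1]
    cn=cv2.findContours(k,cv2.RETR_EXTERNAL,cv2.CHAIN_APPROX_NONE)[0]; return max(cn,key=cv2.contourArea)
hd=big((hsv[...,2]<60).astype(np.uint8)*255,(140,170,250,315))
print("head",cv2.minEnclosingCircle(hd),cv2.contourArea(hd))
mat=big(cv2.inRange(hsv,(5,40,60),(30,255,255)),(140,170,250,315)); print("mat rect",cv2.minAreaRect(mat),cv2.boxPoints(cv2.minAreaRect(mat)))
s=cv2.imread("pics/top0.png")[170:315,140:250]; cv2.imwrite("pics/crop2.png",cv2.resize(s,None,fx=4,fy=4,interpolation=cv2.INTER_CUBIC))
E
```

```text
cap [ 0.5283 -0.208   0.2   ] [ 0.5282 -0.203   0.2   ] [ 0.5294 -0.2063  0.203 ]
knobtop [ 0.473  -0.1244  0.16  ] [ 0.4708 -0.1203  0.16  ] [ 0.4735 -0.1236  0.1636]
clip tip [ 0.41   -0.2601  0.11  ] [ 0.4111 -0.2545  0.11  ] [ 0.4118 -0.2576  0.113 ]
screw [ 0.3768 -0.272   0.12  ] [ 0.3797 -0.2661  0.12  ] [ 0.3791 -0.2691  0.1221]
head ((186.27777099609375, 224.22222900390625), 14.889101028442383) 476.5
mat rect ((194.79400634765625, 246.82504272460938), (117.4207992553711, 67.59720611572266), 80.65532684326172) [[151.91093 194.38176]
 [218.6111  183.40578]
 [237.67708 299.2683 ]
 [170.97691 310.24432]]
```

View pics/crop2.png

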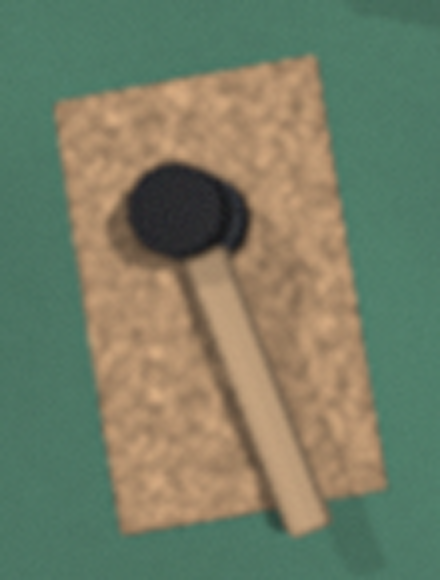

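Crop: head top centre is at top (184.3,222.2) and the handle-end middle at (217.2,302). The geometry is consistent: the knob is 100 mm and the clip tip 128 mm from the axis. I'll cage the knob and swing the lever.

```bash
python3 - <<'E'
from h import *
ct=arm.get_calibration("top")
h=plane(ct,(184.3,222.2),.084);e=plane(ct,(217.2,302),.055);n=plane(ct,(191.7,235.5),.055)
print("mallet",h,e,np.linalg.norm((h-e)[:2]),np.degrees(np.arctan2(*(e-h)[1::-1])),np.degrees(np.arctan2(*(e-n)[1::-1])))
A=np.array([.529,-.206]); f=lambda p:np.degrees(np.arctan2(*p[::-1]))
p0=f(np.array([.4735,-.1236])-A)%360; p1=203.4
def pose(p,z): return [*(A+.1*np.array([np.cos(np.radians(p)),np.sin(np.radians(p))])),z],down(p+90)
print(p0,[np.round(arm.solve_ik(*pose(p,.135)),1) for p in (p0,p1)])
arm.grip(.05)
arm.move_to(*pose(p0,.20)); print(arm.current_t())
arm.move_l(*pose(p0,.135),feed=.1); print(arm.current_force())
arm.grip(.024); print(arm.current_width(),arm.current_force())
ps=np.append(np.arange(p0+10,p1,10),p1+1.2)
for p in ps: arm.move_l(*pose(p,.135),feed=.08)
print(arm.current_force(),arm.current_t())
arm.move_l(*pose(p1,.135),feed=.05)
arm.grip(.05); arm.move_l(*pose(p1,.26),feed=.15)
# back off outward for wrist view
c=arm.get_calibration("wrist"); im=arm.snapshot("wrist"); cv2.imwrite("pics/w1.png",im[:,:,::-1]); np.savez("w1.npz",**c)
cv2.imwrite("pics/top1.png",arm.snapshot("top")[:,:,::-1]); cv2.imwrite("pics/scene1.png",arm.snapshot("scene")[:,:,::-1])
print(arm.current_t())
E
```

```text
mallet [0.59749107 0.22792987 0.084     ] [0.42007724 0.16324946 0.055     ] 0.18883649570080352 -159.96947430888915 -159.58631756317718
123.96198850275191 [array([-21.6,  23.4, 101.4,  -0. ,  55.1, 124.5]), array([-36.2,  24.3,  99.8,  -0. ,  56. ,  30.4])]
2.9083
[ 0.03556781 -0.54084869 -0.58679168]
0.023806621178992925 [-1.53828062 -1.28450186  1.99847864]
[-0.1514121   0.0996564   0.60568514] 7.2417
9.2083
```

View pics/w1.png

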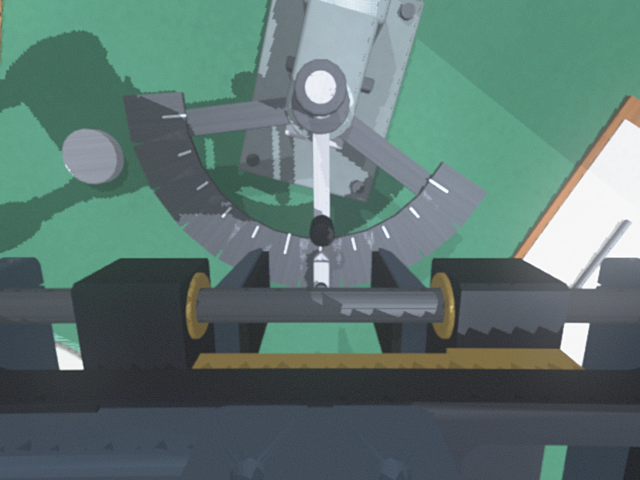

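Wrist view: cap (321,88), knob (321,229), clip tip (321,250) and screw (320,287) lie on one line, so the lever looks in line. I'll put a number on it, then pick up the mallet.

Mallet plan: grip the head itself from above, closing across the handle, so the blow goes straight down through the head.

```bash
python3 - <<'E'
from h import *
c=dict(np.load("w1.npz"))
A=plane(c,(321,88),.2);k=plane(c,(321,227),.16);t=plane(c,(321,251),.11);s=plane(c,(320,287),.12)
f=lambda p:np.degrees(np.arctan2(*(p-A)[1::-1]))%360
print(A,k,t,s,f(k),f(t),f(s),[np.linalg.norm((q-A)[:2]) for q in (k,t)])
H=np.array([.5975,.2279]); O=down(-159.8-90+180)
for p,o in (([*H,.032],O),([*A[:2],.25],O)): print(arm.solve_ik(p,o))
arm.grip(.09)
arm.move_to([*H,.20],O)
c=arm.get_calibration("wrist"); cv2.imwrite("pics/w2.png",arm.snapshot("wrist")[:,:,::-1]); np.savez("w2.npz",**c)
print(arm.current_t())
E
```

```text
[ 0.52840193 -0.20723479  0.2       ] [ 0.44320566 -0.2442514   0.16      ] [ 0.41264441 -0.25760261  0.11      ] [ 0.38373262 -0.26912455  0.12      ] 203.48428753444563 203.51457654556887 203.1613179285969 [np.float64(0.09289043719253964), np.float64(0.12624072733017033)]
[ 1.55302773e+01  4.12857163e+01  8.44926887e+01 -2.54444375e-14
  5.42215951e+01  8.53302773e+01]
[-2.74422029e+01  2.16967083e+01  8.24804966e+01 -2.54444375e-14
  7.58227951e+01  4.23577971e+01]
11.8417
```

View pics/w2.png

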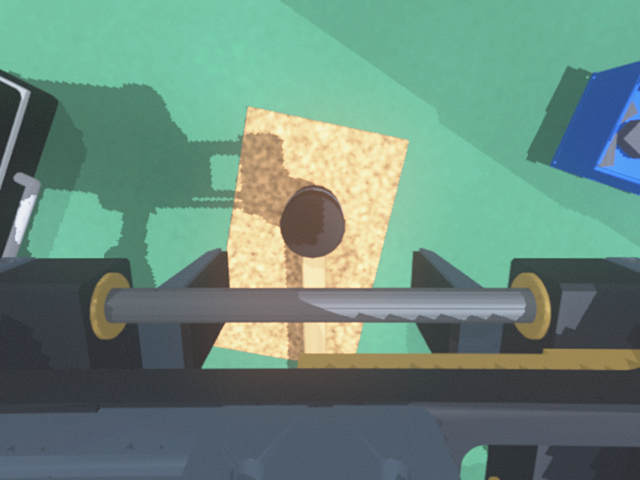

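Wrist view: the head top centre is at about (313,224), and the handle runs straight down the image to (315,350).

```bash
python3 - <<'E'
from h import *
c=dict(np.load("w2.npz"))
P=plane(c,(313,224),.084);Q=plane(c,(315,270),.055);R=plane(c,(315.5,350),.055)
print(P,Q,R,np.degrees(np.arctan2(*(R-Q)[1::-1])),[np.linalg.norm(plane(c,(281,224),.084)-plane(c,(344,224),.084))])
H=(P[:2]+np.array([.5975,.2279]))/2; O=down(-69.8); print(H)
arm.move_l([*H,.20],O); arm.move_l([*H,.030],feed=.12); print(arm.current_force())
arm.grip(.04); print(arm.current_width(),arm.current_grasp_force(),arm.current_force())
p=arm.current_ee_pos(); arm.move_l([p[0],p[1],.15],feed=.1); arm.sleep(.2)
print(arm.current_width(),arm.current_force(),arm.current_torque(),arm.current_t())
cv2.imwrite("pics/scene2.png",arm.snapshot("scene")[:,:,::-1])
E
```

```text
[0.60104701 0.2331988  0.084     ] [0.55539624 0.21530199 0.055     ] [0.47922102 0.1871167  0.055     ] -159.69521803412024 [np.float64(0.05081357376231303)]
[0.5992735 0.2305494]
[ 0.22521969  0.12117958 -0.12538865]
0.05388594194327008 30.000271797180176 [-0.55175847  2.47064289  2.5287861 ]
0.05358842701164812 [-0.35151356 -0.43712939 -5.19263078] [-0.05729126 -0.04138196 -0.01568379] 15.85
```

View pics/scene2.png

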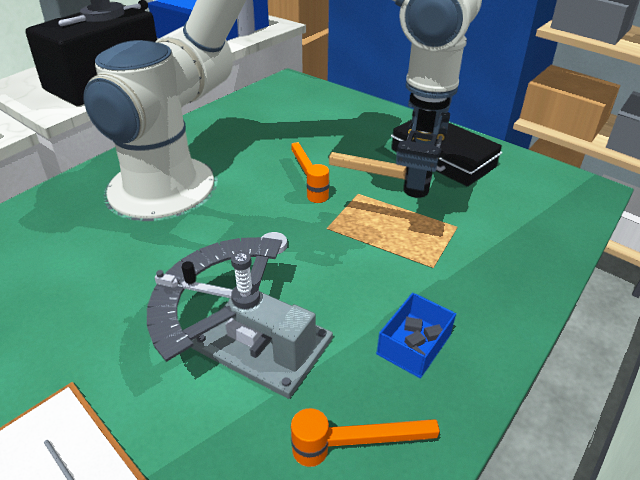

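The mallet is held level at (418,170) and the lever still points at the clip (165,280). Next I carry it over the punch and press in small steps, watching the force.

```bash
python3 - <<'E'
from h import *
A=[.5287,-.2066]
p=arm.current_ee_pos(); np.save("grasp.npy",p)
arm.move_l([p[0],p[1],.29],feed=.2); arm.move_l([*A,.29],feed=.2); arm.move_l([*A,.234],feed=.1)
arm.sleep(.2); f0=arm.current_force()[2]; print("f0",f0)
z=.234
while z>.206:
    z-=.0015; arm.move_l([*A,z],feed=.03); f=arm.current_force()[2]-f0; print(round(z,4),round(f,1),end="; ")
    if f>24: break
arm.sleep(.3); print(arm.current_force(),arm.current_ee_pos())
c=arm.snapshot("scene")
cv2.imwrite("pics/s3.png",cv2.resize(c[130:330,130:340,::-1],None,fx=3,fy=3))
arm.move_l([*A,.29],feed=.1); print(arm.current_t(),arm.current_width())
E
```

```text
f0 -4.745105688084887
0.2325 1.2; 0.231 -0.5; 0.2295 -0.2; 0.228 -0.2; 0.2265 0.1; 0.225 5.7; 0.2235 6.1; 0.222 6.8; 0.2205 8.5; 0.219 9.2; 0.2175 9.7; 0.216 11.0; 0.2145 11.6; 0.213 20.6; 0.2115 35.1; [-6.93751891  5.99471734 30.0902777 ] [ 0.52916718 -0.20657776  0.21334975]
25.0583 0.053597026787507385
```

View pics/s3.png

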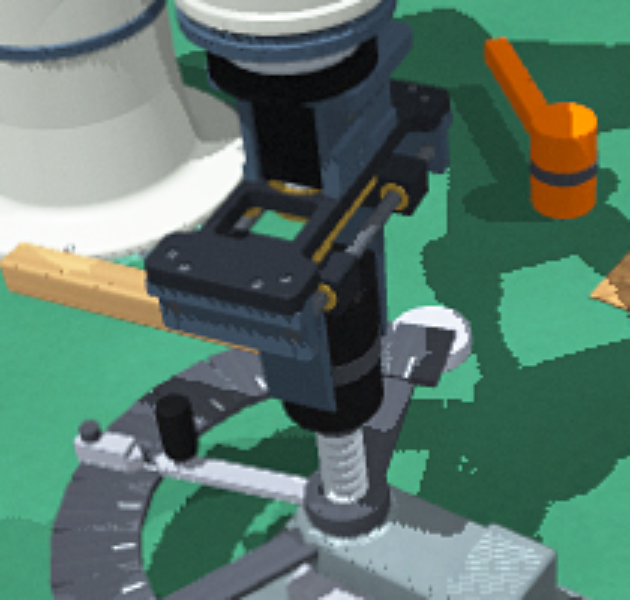

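The punch bottomed out: the force jumped at 12 mm of travel, with the spring compressed under the head and the lever at the clip. Now I'll set the mallet back down gently by force.

```bash
python3 - <<'E'
from h import *
p=np.load("grasp.npy")[:2]
arm.move_l([*p,.29],feed=.2); arm.move_l([*p,.05],feed=.12); arm.move_l([*p,.036],feed=.05)
arm.sleep(.2); f0=arm.current_force()[2]; z=.036
while z>.025:
    z-=.001; arm.move_l([*p,z],feed=.02); f=arm.current_force()[2]-f0
    if f>3: break
print(z,f)
arm.grip(.09); arm.sleep(.3); arm.move_l([*p,.25],feed=.12)
arm.move_joints([-5]+list(arm.current_joint_positions()[1:])) if 0 else None
print(arm.current_t(),arm.current_width(),arm.current_force())
a=arm.snapshot("scene")[:,:,::-1]; b=arm.snapshot("top")[:,:,::-1]
cv2.imwrite("pics/s4.png",cv2.vconcat([cv2.resize(a[150:390,120:480],(800,533))]))
cv2.imwrite("pics/t4.png",b)
E
```

```text
0.02899999999999999 9.26745855055759
34.9667 0.0899420962588269 [ 0.75124301 -0.46123406 -0.54825227]
```

View pics/s4.png

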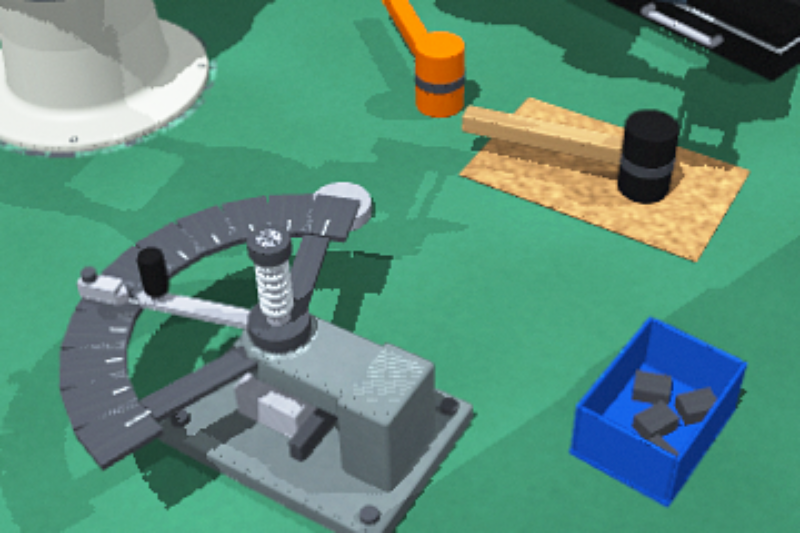

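The mallet stands on the mat, released, at (648,160). The punch is back up at (268,240), the lever is at the clip (105,285), and the bin and disc haven't moved.

```bash
python3 -c "
from rig import arm
print(arm.sign_off())"
```

```text
the job is handed in; nothing more can be done
None
```

The job is handed in at about 35 s of the 72 s allowed: the lever is in line with the pointer, the mallet head drove the punch fully down, and the mallet stands released on the cork mat with the bin and disc where they were; no verdict came back.

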